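# Fit the filter head to the bare station of the filtration manifold

### The job

Pull open the drawer of the low bench unit and take out the knurled steel filter head. Set it over the bare post of the filtration manifold, turn it until its hidden keyways drop over the post's pins, then push it fully home against the springy seal and finish while still holding it pushed home. Leave the bottles and other things on the bench where they are.

Things in the scene. Friction and masses are not known exactly. Their poses are not given: they have to be found in the camera images.
- unit_drawer0 (a joint): slide of the one drawer of a low grey-and-white bench unit (260 deep x 220 wide x 90 high). 0 = shut, grows in metres as it is pulled out along the unit's -x; travel 0.18, about 1 N of friction. Starts shut or a few mm open. The filter head can be reached once it is out by 0.12 or more; inside it is 178 wide, its walls rise to 68 above the bench
- unit_drawer0_handle (a point): middle of the drawer's handle, a level round steel bar 11 thick, 110 long, with its axis 35 in front of the drawer's face, about 54 above the bench (29 free between bar and face, the unit's top is 90 above the bench: open the fingers only a little); moves with the drawer. Its x axis points into the unit (the drawer opens along -x), y runs along the bar, z up
- collar_mid (a point): centre (half-way up, 22 above its underside) of the loose steel filter head: a round knurled collar 58 in diameter, 44 high, about 0.25 kg, closed on top by a dark round screen, open below. It stands upright in the front half of the drawer, underside on the drawer's floor about 22 above the bench, and travels with the drawer. z axis up
- collar_base (a point): centre of the filter head's underside. Bore 35 across, with four keyways 11 wide, 90 degrees apart, on its own +-x and +-y axes, cut in its lowest 24 mm; they cannot be seen from above. Any keyway fits any pin of the post
- spigot_top (a point): centre of the top of the bare post, an upright steel post 32 in diameter with a lead-in cone in its top 9 (21 across at the very top), about 115 above the bench. It is one of three stations 110 mm apart on the manifold bar; the other two already carry a filter head; which one is bare varies
- pin_level (a point): point on the post's axis level with the tops of its pins, 17 below spigot_top: four round pins, 5 thick, stick out 5 from the post, 90 degrees apart. Their angle varies and is not reported (this point's axes do not tell it): turn the filter head, less than a quarter turn, or look. Unkeyed, the head's underside rests here; with a keyway within about 0.15 rad of a pin it can go down 11.5 to the sprung seat
- spigot_home (a point): point on the post's axis where the centre of the filter head's underside lies when it is fully home: 35.5 below spigot_top, 18.5 below the pins' tops. z up
- seat (a joint): the sprung seal around the post's foot, a flat black ring 52 in diameter. 0 = raised (filter head's underside then 7 above home), 0.007 = pressed to its stop (fully home). It takes about 5.4 N to start it and 11.7 N to press it to the stop, the filter head's own weight of about 2.5 N included; it springs back up when the push ends
- head_a_top (a point): centre of the flat top of one filter head already fitted on the manifold, same size and look as the loose one; fixed
- head_b_top (a point): centre of the flat top of the other fitted filter head; fixed
- bottle_a: a bystander, not part of the job, to be left where it stands: brown bottle with red cap, 60 in diameter, 110 high; origin at its underside's centre
- bottle_b: a bystander, not part of the job, to be left where it stands: another such bottle
- funnel: a bystander, not part of the job, to be left where it stands: steel funnel flask, 84 in diameter, 100 high; origin at its underside's centre
- petri: a bystander, not part of the job, to be left where it stands: flat clear dish, 88 in diameter, 14 high; origin at its underside's centre
- pen: a bystander, not part of the job, to be left where it stands: blue marker, 130 long, 13 thick, along its x; origin at its underside's centre
- beaker: a bystander, not part of the job, to be left where it stands: open glass beaker, 72 in diameter, 80 high; origin at its underside's centre

How it is judged:
By the outcome, as a careful person would: the job done as asked, in the order asked, and still so for the second after the job is handed in, while the arm keeps its last pose, push and grip.
It also fails if it takes over 64 s, if anything falls off the work surface, if the arm or the gripper's body presses on something with over 40 N, if the wrist force passes 120 N, or if a joint passes its speed limit or range.

### The arm

A 7-joint arm with a two-finger parallel gripper is mounted at the origin on the work surface. World frame = base frame: x ahead of the robot, y to its left, z up, the work surface at z = 0. Lengths are in m, angles in rad, forces in N, time in s.
With the tool pointing down it reaches from about 0.4 to 0.9 m from the base axis. Payload 5.5 kg.
Tool frame: the origin (TCP) lies midway between the tips of the shut fingers; the grasp point (between the pads) lies 19 mm behind it; x points along the fingers, y is the direction in which the jaws open and shut, and the axes are right-handed (so a half turn about x gives the same grasp; the last joint's range is limited). The gripper opens to 92 mm and grips with 3 to 60 N. Pads are 19 mm wide; open, the fingers measure 130 mm over their backs; the gripper's body (75 mm by 190 mm) begins 47 mm behind the grasp point.
Start: joints at [-0.858, 0.501, -0.427, 1.55, 0.221, 1.138, -0.21], TCP at [0.283, 0.585, 0.227] pointing down, gripper open.
Joint ranges: [-2.88, 2.88], [-0.31, 2.03], [-1.54, 1.56], [0.2, 2.42], [-1.41, 4.55], [0.19, 2.02], [-2.57, 2.57]. Speed limits (rad/s): [2.57, 2.57, 3.14, 3.14, 3.14, 3.14, 3.14].

### API

Orientations are given as a unit quaternion [x, y, z, w].
In Python, from workcell import env, jaws, kinematics, sense, cams, hand_in gives the robot as it stands. Calls block until the motion is done:
- env.move_to(position, orientation): joint-space move of the TCP to a pose.
- env.move_l(position, orientation=None, feed=0.15, f_stop=None): straight line of the TCP; orientation=None keeps the orientation; feed is the mean speed in m/s. With f_stop (N) it stops when the force on the tool has changed by that much, and returns True; else False.
- env.movej(angles): joint-space move.
- jaws.ungrasp() and jaws.gripper_close(grasp_force=None): open the fingers fully, or close them until they stop; grasp_force is the grip in N (None keeps the last).
- env.wait(seconds).
- kinematics.solve_ik(position, orientation): joint angles nearest the present ones, or None.
- sense(): the state.
- cams.snapshot(name): name is "scene" or "top" or "wrist"; returns a dict with "image" (480x640x3 uint8, red, green, blue), "fx", "fy", "cx", "cy" (pixels), "extrinsics" (4x4, takes a point from camera to world coordinates). Camera axes: x right, y down, z forward; pixel columns grow to the right and rows downward; lengths in m; the calibration is good to about 2 mm. A picture is of the moment at which its call begins. There is no depth.
A pose or a line that the arm cannot do raises env.IKError and nothing moves.
- hand_in(): hands the job in, once; it reports no verdict.
The state is a dict: "clock": time; "joint_positions": joint angles; "dq": joint speeds; "effort": joint torques, N m; "ee_pos": TCP position; "tcp_rot": TCP orientation; "force": force on the tool from outside, world axes, zero at the start; "moment": the same for the moment, N m; "finger_gap": opening from 0.0 (shut) to 1.0 (fully open).
Only numpy, scipy, OpenCV 4.12 (cv2) and the standard library are available. Lean on these libraries where they do the work, as an engineer would, in place of code of your own. Each camera call takes 0.05 s, during which the arm holds its last target.

## Working session

There is one attempt and no reset: what is moved stays moved. The work goes in short steps, each a Python script; the robot and the scene stay as the last script left them, time stands still between calls to the robot, and variables do not carry over. Pictures are saved under pics/ and viewed, and the job is handed in when it is done.

```bash
ls; mkdir -p pics; python3 - <<'E'
from workcell import env, jaws, kinematics, sense, cams, hand_in
import cv2
s=sense(); print(s)
for n in("scene","top","wrist"):
    c=cams.snapshot(n); cv2.imwrite(f"pics/{n}0.png",c["image"][:,:,::-1]); print(n,c["fx"],c["fy"],c["cx"],c["cy"]); print(c["extrinsics"])
E
```

```text
pics
{'clock': 0.0, 'joint_positions': array([-0.85778663,  0.50185296, -0.42678885,  1.55140703,  0.22080005,
        1.13831353, -0.21028235]), 'dq': array([-0.00095034,  0.00027052, -0.00086862, -0.00014377,  0.00053716,
        0.0011134 ,  0.00084971]), 'effort': array([-4.21224631e-04, -5.66598129e+01, -5.81614450e+00, -2.79115248e+01,
       -6.86604227e-02,  3.08818650e-02,  1.73189942e-04]), 'ee_pos': array([0.28236126, 0.58470781, 0.22569283]), 'tcp_rot': array([ 0.15701538,  0.68947833, -0.15833066,  0.68912786]), 'force': array([-0.81041795, -0.22872237, -0.30900094]), 'moment': array([0.00423869, 0.00651467, 0.00340792]), 'finger_gap': 1.00265794951625}
scene 536.8758223041303 536.8758223041303 313.66961447316436 241.3240132483303
[[ 0.61371495  0.55147518 -0.56500361  1.3095176 ]
 [ 0.7895221  -0.43136064  0.43655796 -0.51105482]
 [-0.00296944 -0.71400498 -0.70013432  1.01406034]
 [ 0.          0.          0.          1.        ]]
top 485.1680692984027 485.1680692984027 318.8440701523758 236.24719113465088
[[ 0.02845978 -0.9811994   0.19088681  0.36532848]
 [-0.99949402 -0.0306467  -0.00851365  0.06564041]
 [ 0.01420364 -0.19054793 -0.98157513  1.12503931]
 [ 0.          0.          0.          1.        ]]
wrist 414.17558483800815 414.17558483800815 324.4520873998994 235.0542725033614
[[ 0.43615786  0.86135589  0.26044645  0.21133388]
 [ 0.89986346 -0.41636986 -0.12993032  0.61889596]
 [-0.0034742   0.29103638 -0.95670568  0.38341922]
 [ 0.          0.          0.          1.        ]]
```

View pics/scene0.png

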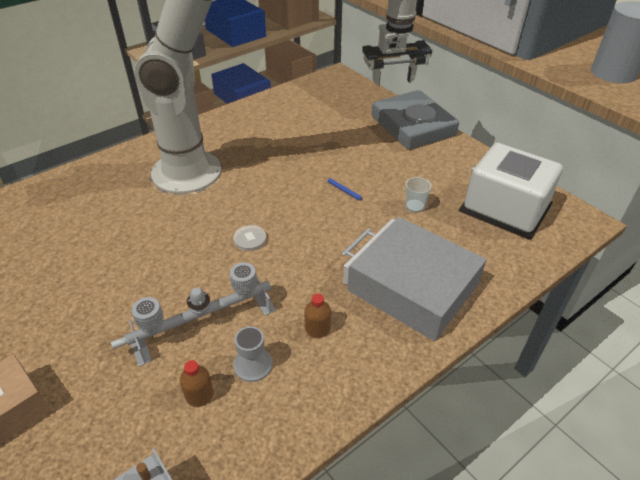

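View pics/top0.png

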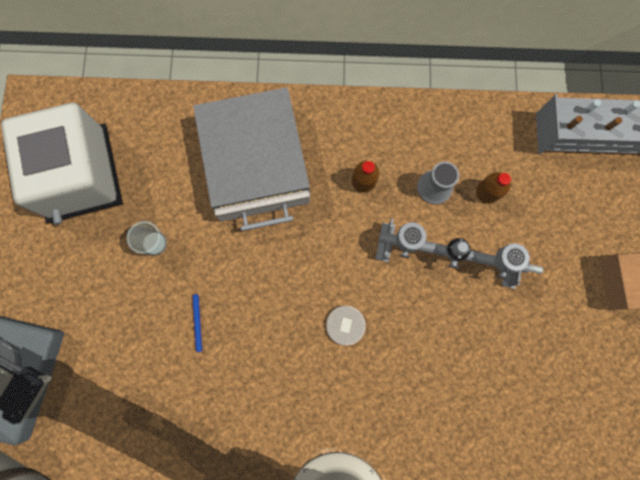

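View pics/wrist0.png

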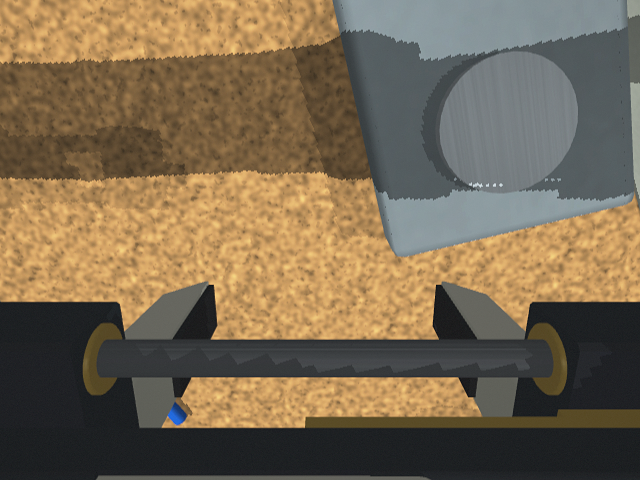

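The scene and top views show all the parts. In the top view the handle is at about (267,223), the bare post at (459,248), and the fitted heads at (412,236) and (515,257). I'll enlarge both to measure.

```bash
cat > h.py <<'E'
import numpy as np, cv2
from workcell import env, jaws, kinematics, sense, cams, hand_in
from scipy.spatial.transform import Rotation as R
def ray(c,u,v):
    E=c["extrinsics"]; d=E[:3,:3]@np.array([(u-c["cx"])/c["fx"],(v-c["cy"])/c["fy"],1]); return E[:3,3],d/np.linalg.norm(d)
def onz(c,u,v,z):
    o,d=ray(c,u,v); return o+d*(z-o[2])/d[2]
def proj(c,p):
    E=c["extrinsics"]; q=E[:3,:3].T@(np.array(p)-E[:3,3]); return np.array([c["fx"]*q[0]/q[2]+c["cx"],c["fy"]*q[1]/q[2]+c["cy"]])
def down(a):
    "tool x down, tool y (jaw axis) at angle a in the world xy plane"
    x=np.array([0,0,-1.]); y=np.array([np.cos(a),np.sin(a),0]); return R.from_matrix(np.c_[x,y,np.cross(x,y)]).as_quat()
def save(im,name,box=None,k=1):
    if box: im=im[box[1]:box[3],box[0]:box[2]]
    im=cv2.resize(im,None,fx=k,fy=k,interpolation=cv2.INTER_CUBIC); cv2.imwrite("pics/"+name,im[:,:,::-1])
E
python3 - <<'E'
import cv2
a=cv2.imread("pics/top0.png"); 
x=cv2.resize(a[190:245,220:320],None,fx=7,fy=7,interpolation=cv2.INTER_CUBIC);cv2.imwrite("pics/a.png",x)
x=cv2.resize(a[210:300,370:550],None,fx=4.4,fy=4.4,interpolation=cv2.INTER_CUBIC);cv2.imwrite("pics/b.png",x)
a=cv2.imread("pics/scene0.png"); 
x=cv2.resize(a[250:370,100:280],None,fx=4.4,fy=4.4,interpolation=cv2.INTER_CUBIC);cv2.imwrite("pics/c.png",x)
x=cv2.resize(a[220:300,330:430],None,fx=7,fy=7,interpolation=cv2.INTER_CUBIC);cv2.imwrite("pics/d.png",x)
E
```

```text
(no output)
```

View pics/a.png

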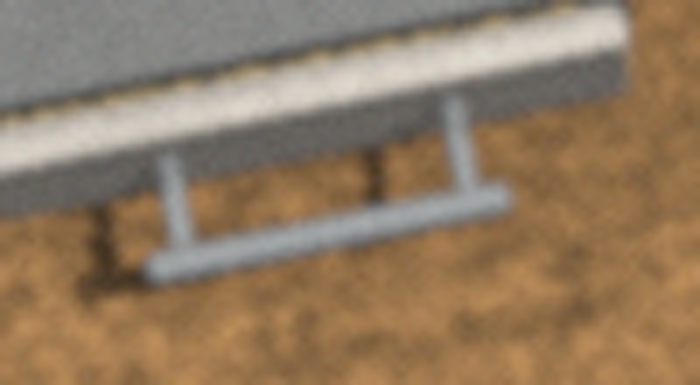

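View pics/b.png

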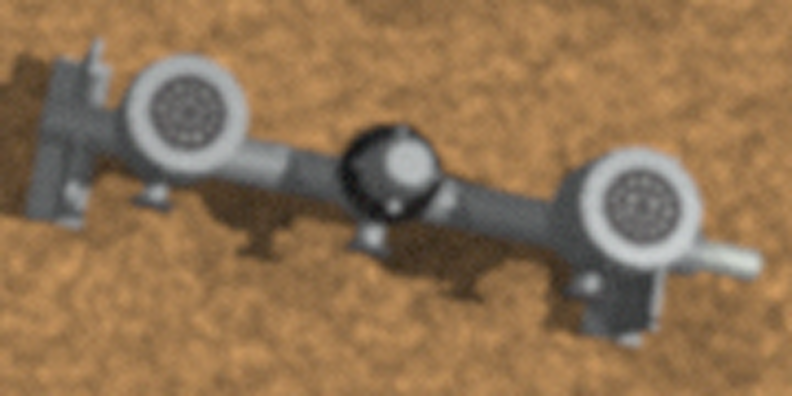

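View pics/c.png

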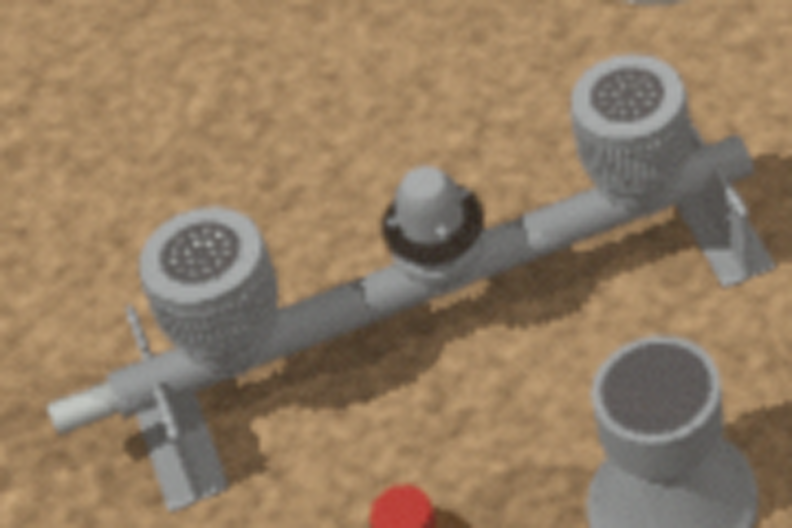

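View pics/d.png

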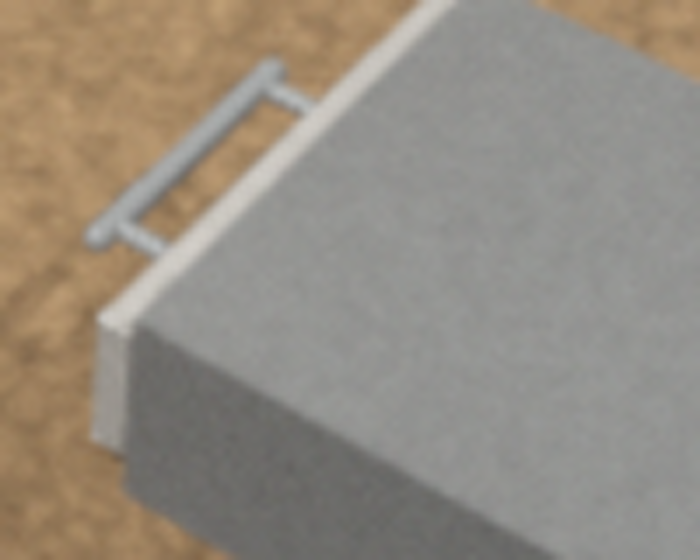

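```bash
python3 - <<'E'
from h import *
t=cams.snapshot("top"); s=cams.snapshot("scene")
f=lambda b,u,v,k:(u/k+b[0],v/k+b[1])
e1=onz(t,*f((220,190),147,268,7),.054);e2=onz(t,*f((220,190),510,197,7),.054)
print("handle top",e1,e2,(e1+e2)/2,np.linalg.norm(e1-e2))
g1=onz(s,*f((330,220),97,236,7),.054);g2=onz(s,*f((330,220),273,68,7),.054)
print("handle scene",g1,g2,(g1+g2)/2,np.linalg.norm(g1-g2))
for n,a,b,z in(("A",(187,112),(628,95),.1235),("B",(640,208),(201,255),.1235),("P",(410,162),(427,178),.115)):
    print(n,onz(t,*f((370,210),*a,4.4),z),onz(s,*f((100,250),*b,4.4),z))
    o1,d1=ray(t,*f((370,210),*a,4.4));o2,d2=ray(s,*f((100,250),*b,4.4))
    k=np.linalg.lstsq(np.c_[d1,-d2],o2-o1,rcond=None)[0];print("  tri",o1+d1*k[0],o2+d2*k[1])
E
```

```text
handle top [0.58639058 0.23202607 0.054     ] [0.61350664 0.11634166 0.054     ] [0.59994861 0.17418387 0.054     ] 0.11881988408270751
handle scene [0.61601435 0.11980138 0.054     ] [0.58957128 0.22791672 0.054     ] [0.60279281 0.17385905 0.054     ] 0.11130212519244725
A [ 0.56796923 -0.14050115  0.1235    ] [ 0.56937303 -0.14049148  0.1235    ]
  tri [ 0.56816201 -0.14069726  0.12254721] [ 0.56853757 -0.14007319  0.12249476]
B [ 0.52806392 -0.35660031  0.1235    ] [ 0.53112471 -0.35733885  0.1235    ]
  tri [ 0.52844833 -0.35759772  0.12113418] [ 0.52885381 -0.35689039  0.12090186]
P [ 0.5484782  -0.24980364  0.115     ] [ 0.54796363 -0.24588746  0.115     ]
  tri [ 0.54803742 -0.24904449  0.11743079] [ 0.5495711  -0.24644718  0.11689772]
```

```bash
python3 - <<'E'
from h import *
c=np.array([.601,.174]); n=np.array([.9735,.229])
q0=np.array(sense()["joint_positions"])
for a in(1.802,-1.340):
    for d in(0.02,-0.14):
        p=c+n*d; print(a,d,[None if (r:=kinematics.solve_ik([*p,z],down(a))) is None else np.round(r,2).tolist() for z in(.2,.042)])
P=np.array([.549,-.2486])
for b in np.arange(-3.14,3.14,.5):
    r=kinematics.solve_ik([*P,.15],down(b)); print(round(b,2),None if r is None else np.round(r,2).tolist())
E
```

```text
1.802 0.02 [[-0.04, 0.51, -0.4, 1.59, 0.22, 1.08, 1.31], [-0.05, 0.71, -0.38, 1.68, 0.34, 0.82, 1.22]]
1.802 -0.14 [[-0.01, 0.23, -0.39, 1.98, 0.11, 0.95, 1.35], [-0.03, 0.49, -0.38, 2.08, 0.31, 0.62, 1.18]]
-1.34 0.02 [[-0.44, 0.49, 0.17, 1.6, -0.09, 1.06, -1.59], [-0.44, 0.68, 0.16, 1.7, -0.14, 0.78, -1.55]]
-1.34 -0.14 [[-0.48, 0.21, 0.14, 2.0, -0.04, 0.94, -1.66], [-0.47, 0.47, 0.14, 2.1, -0.11, 0.58, -1.59]]
-3.14 [-0.46, 0.94, 1.35, 1.78, -0.97, 1.27, -1.98]
-2.64 [-0.38, 0.76, 1.13, 1.78, -0.77, 1.12, -1.63]
-2.14 [-0.12, 0.55, 0.68, 1.77, -0.41, 0.97, -1.42]
-1.64 [0.05, 0.5, 0.44, 1.77, -0.25, 0.93, -1.05]
-1.14 [0.09, 0.49, 0.38, 1.76, -0.22, 0.93, -0.58]
-0.64 [0.14, 0.48, 0.31, 1.76, -0.18, 0.93, -0.11]
-0.14 [0.15, 0.48, 0.3, 1.76, -0.17, 0.93, 0.38]
0.36 [0.19, 0.47, 0.25, 1.76, -0.14, 0.92, 0.86]
0.86 [0.22, 0.47, 0.21, 1.76, -0.12, 0.92, 1.34]
1.36 [0.28, 0.47, 0.14, 1.76, -0.08, 0.92, 1.81]
1.86 [0.35, 0.47, 0.04, 1.76, -0.02, 0.92, 2.26]
2.36 [1.22, 0.89, -1.3, 1.73, 0.91, 1.27, 2.06]
2.86 [-0.46, 0.94, 1.35, 1.78, -0.97, 1.27, -2.27]
```

```bash
python3 - <<'E'
from h import *
c=np.array([.601,.174]); n=np.array([.9735,.229]); p=c+n*.0195
env.move_to([*p,.2],down(1.802)); jaws.gripper_close(10)
w=cams.snapshot("wrist"); save(w["image"],"w1.png")
s=sense(); print(s["clock"],s["ee_pos"],s["finger_gap"],s["force"])
print(proj(w,[*c,.054]),proj(w,[*p,.054]),proj(w,[*p,.2]))
for e in(-.055,.055): print(proj(w,[*(c+e*np.array([.229,-.9735])),.054]))
E
```

```text
3.65 [0.61994512 0.17847161 0.19996831] 0.010771367538066906 [ 0.3971578   0.41834638 -0.19461063]
[325.60155759 193.30506261] [325.61684377 218.71350874] [326.01823293 306.47434386]
[399.62453309 193.22501731]
[251.62821651 193.38505424]
```

View pics/w1.png

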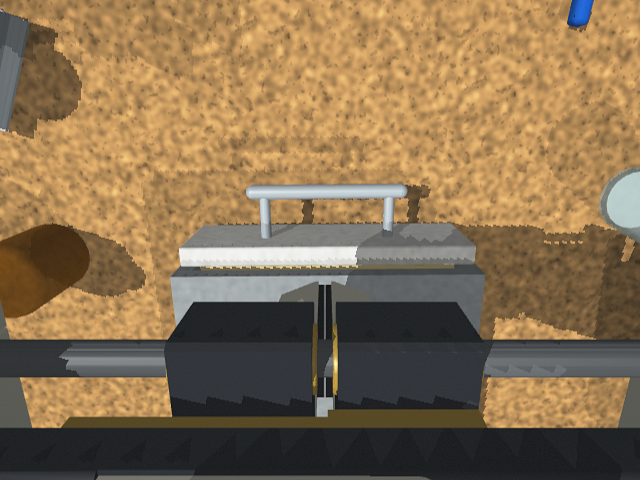

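The wrist view shows the bar level at rows ~191 (predicted 193), about 1.3 mm further out than measured. I'll use that and hook the closed fingers behind it.

```bash
python3 - <<'E'
from h import *
c=np.array([.600,.174]); n=np.array([.9735,.229]); p=c+n*.0195
q=down(1.802)
env.move_l([*p,.1],q); 
r=env.move_l([*p,.038],q,feed=.06,f_stop=4)
s=sense(); print(r,s["clock"],s["ee_pos"],s["force"])
if s["ee_pos"][2]<.043:
    p2=p-n*.168
    r=env.move_l([*p2,.038],q,feed=.09,f_stop=12)
    s=sense(); print(r,s["clock"],s["ee_pos"],s["force"])
    t=cams.snapshot("top"); save(t["image"],"t2.png",(120,60,520,360),2)
E
```

```text
False 5.65 [0.61936471 0.17863228 0.03846591] [ 0.46595232 -0.77308559 -0.4770314 ]
False 7.6667 [0.45540319 0.14021669 0.03786914] [-0.61341459 -0.09948648 -0.61165467]
```

View pics/t2.png

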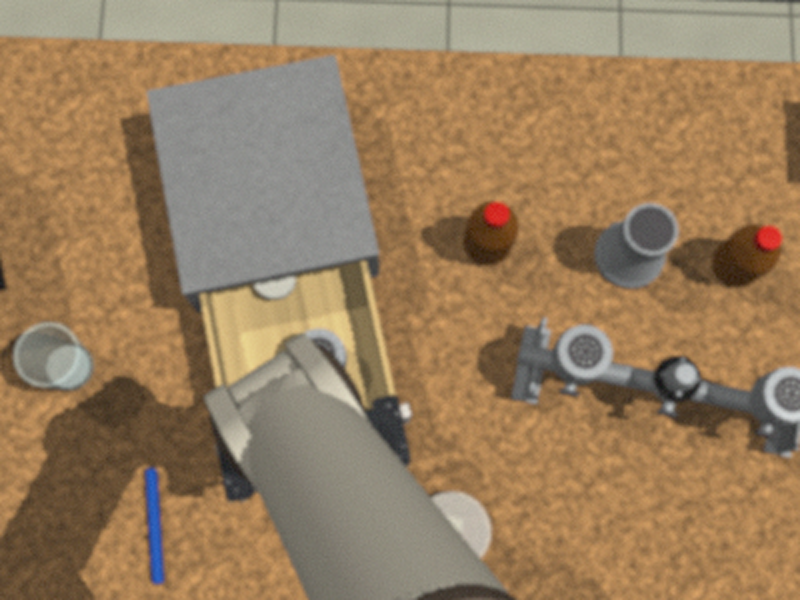

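The drawer is out about 0.155 m and a head is visible at about (322,350) in the crop, partly hidden. Next I lift straight up and look from the wrist camera.

```bash
python3 - <<'E'
from h import *
q=down(1.802); e=sense()["ee_pos"]
n=np.array([.9735,.229])
env.move_l([e[0]+n[0]*.004,e[1]+n[1]*.004,.038],q)
e=sense()["ee_pos"]
env.move_l([*e[:2],.24],q)
p=np.array([.48,.14])
env.move_to([.47,.145,.27],q)
jaws.ungrasp()
w=cams.snapshot("wrist"); save(w["image"],"w3.png"); np.save("w3.npy",w["extrinsics"])
t=cams.snapshot("scene"); save(t["image"],"s3.png",(220,140,520,365),2.6)
print(sense()["clock"],sense()["ee_pos"])
E
```

```text
11.2833 [0.47000329 0.14500293 0.26999893]
```

View pics/w3.png

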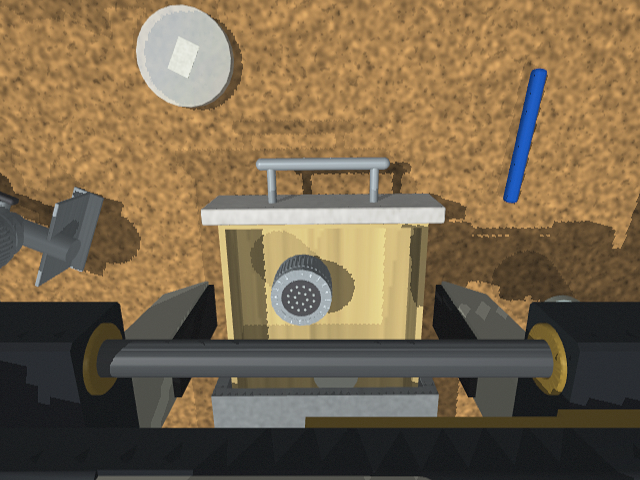

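View pics/s3.png

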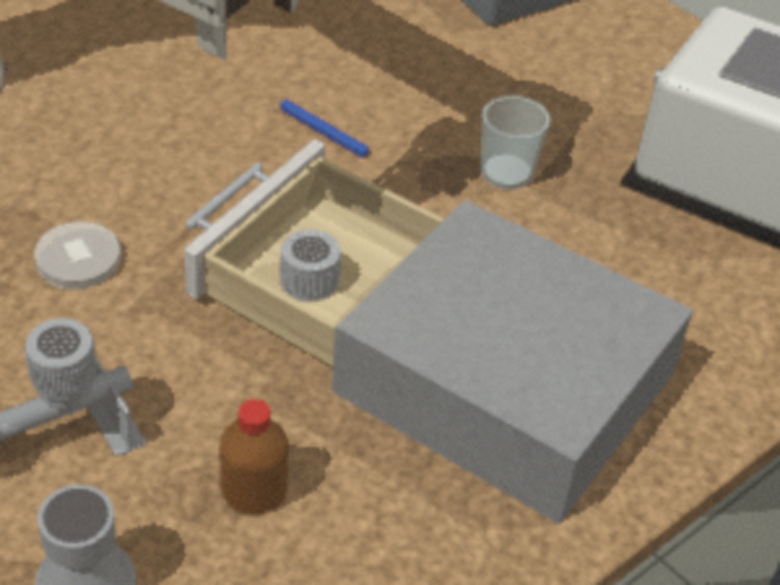

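```bash
python3 - <<'E'
from h import *
w=cams.snapshot("wrist"); s=cams.snapshot("scene")
g=cv2.cvtColor(w["image"],cv2.COLOR_RGB2HSV)[255:335,262:342]
m=((g[...,1]<45)&(g[...,2]>125)).astype(np.uint8); m=cv2.morphologyEx(m,cv2.MORPH_OPEN,np.ones((3,3)))
cs=max(cv2.findContours(m,0,2)[0],key=cv2.contourArea); el=cv2.fitEllipse(cv2.convexHull(cs)); print(el)
a=onz(w,el[0][0]+262,el[0][1]+255,.066)
a2=onz(w,301.5,297,.066)
b=onz(s,313/2.6+220,248/2.6+140,.066); print(a,a2,b)
n=np.array([.9735,.229]); l=np.array([-.229,.9735])
h=onz(w,322.5,163.5,.054); print("handle",h, "collar rel handle along n,l:",(a2-h)[:2]@n,(a2-h)[:2]@l)
for nm,u,v,z in(("wallR",424,262,.068),("wallL",233,262,.068),("front inner",322,225,.068),("unit edge",322,394,.09)):
    q=onz(w,u,v,z)-a2; print(nm,q[:2]@n,q[:2]@l)
e1=onz(w,260,163.5,.054);e2=onz(w,385,163.5,.054);d=e1-e2;print("bar dir",np.arctan2(d[1],d[0]))
E
```

```text
((38.603214263916016, 42.17167663574219), (55.59067153930664, 61.00444793701172), 97.79956817626953)
[0.56553268 0.14292091 0.066     ] [0.56516138 0.14371749 0.066     ] [0.5693361  0.14703992 0.066     ]
handle [0.43865004 0.13485773 0.054     ] collar rel handle along n,l: 0.12518767314297813 -0.020346123364657184
wallR -0.03631537501738157 0.11409838977580528
wallL -0.03646092532320696 -0.062687811981503
front inner -0.07191727773296934 0.019833006070883286
unit edge 0.09097502272205932 0.019483678721802854
bar dir -1.3409732854598801
```

```bash
python3 - <<'E'
from h import *
for a in(.93,-.47,.93-np.pi,-.47+np.pi):
    for z in (.17,.032):
        r=kinematics.solve_ik([.5665,.1445,z],down(a)); print(a,z,None if r is None else np.round(r,2).tolist())
a=-.47
env.move_to([.5665,.1445,.19],down(a))
w=cams.snapshot("wrist"); save(w["image"],"w4.png"); print(sense()["ee_pos"],sense()["clock"],proj(w,[.5665,.1445,.066]))
np.save("w4.npy",w["image"])
E
```

```text
0.93 0.17 [-0.04, 0.43, -0.33, 1.78, 0.17, 0.96, 0.5]
0.93 0.032 [-0.09, 0.62, -0.27, 1.85, 0.25, 0.7, 0.43]
-0.47 0.17 [-0.21, 0.42, -0.11, 1.78, 0.05, 0.95, -0.81]
-0.47 0.032 [-0.26, 0.61, -0.04, 1.85, 0.04, 0.68, -0.8]
-2.211592653589793 0.17 [-1.17, 0.87, 1.35, 1.81, -0.9, 1.25, -1.76]
-2.211592653589793 0.032 [-1.14, 1.2, 1.35, 1.88, -1.27, 1.26, -1.56]
2.6715926535897934 0.17 [0.09, 0.46, -0.5, 1.77, 0.26, 0.98, 2.16]
2.6715926535897934 0.032 [0.03, 0.65, -0.42, 1.84, 0.38, 0.73, 2.06]
[0.56647883 0.14454268 0.19017953] 13.3167 [324.60674788 224.53743896]
```

View pics/w4.png

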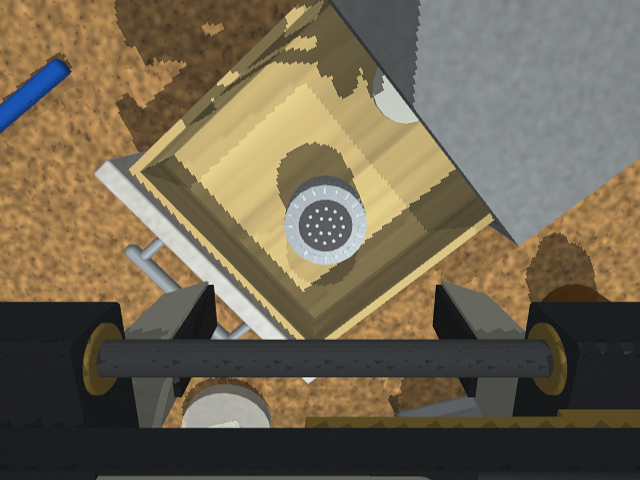

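The collar top is at (326,225) with (324.6,224.5) predicted, so it agrees within 1 mm. Both finger paths are inside the drawer walls, so I grasp.

```bash
python3 - <<'E'
from h import *
q=down(-.47); c=[.5665+.0009*np.cos(-.47),.1445+.0009*np.sin(-.47)]
env.move_l([*c,.08],q); 
r=env.move_l([*c,.032],q,feed=.06,f_stop=5)
s=sense(); print(r,s["ee_pos"],s["force"])
if not r:
    jaws.gripper_close(40)
    s=sense(); print(s["clock"],s["finger_gap"],s["force"])
    if .5<s["finger_gap"]<.75:
        env.move_l([*c,.23],q)
        s=sense(); print(s["clock"],s["finger_gap"],s["force"],s["moment"])
        w=cams.snapshot("wrist"); save(w["image"],"w5.png")
E
```

```text
False [0.56759732 0.14422364 0.03221736] [-0.52271496  0.63567123 -0.55972776]
15.7917 0.6304025059845709 [0.38914302 0.22098983 1.61737413]
17.2583 0.6297189849049005 [ 0.06839766  0.66849968 -2.78158141] [-0.09711562  0.03955886 -0.03139476]
```

View pics/w5.png

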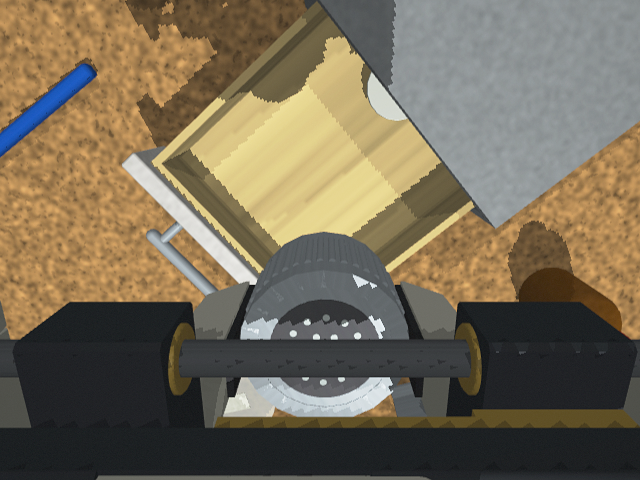

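```bash
python3 - <<'E'
from h import *
a=-.47; up=np.array([-np.sin(a),np.cos(a)]); P=np.array([.549,-.2486])
p=P-.075*up
env.move_to([*p,.2],down(a))
w=cams.snapshot("wrist"); save(w["image"],"w6.png"); np.save("w6.npy",w["image"])
for z in(.115,.0975,.0865): print(z,proj(w,[*P,z]))
u,v=proj(w,[*P,.1]); save(w["image"],"w6z.png",(int(u)-50,int(v)-40,int(u)+50,int(v)+40),7); print(int(u)-50,int(v)-40)
s=sense(); print(s["clock"],s["ee_pos"],s["force"],s["finger_gap"])
E
```

```text
0.115 [324.42307607 118.89254956]
0.0975 [324.41194323 118.22703383]
0.0865 [324.40567628 117.8523987 ]
274 78
19.05 [ 0.5162403  -0.31347834  0.20004274] [ 0.57329376  0.5414605  -2.32280674] 0.6308307338235328
```

View pics/w6.png

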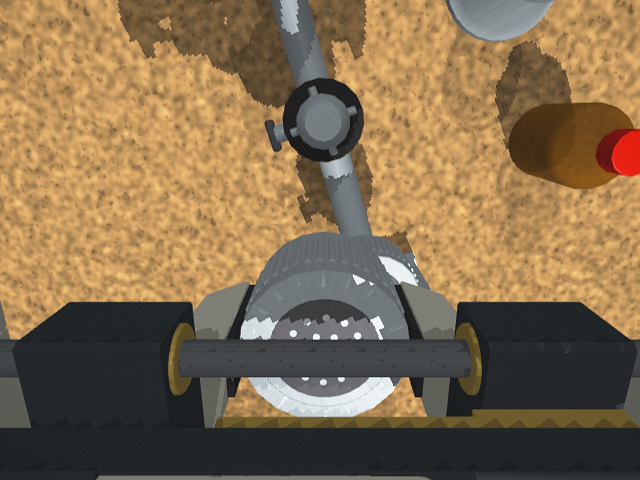

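View pics/w6z.png

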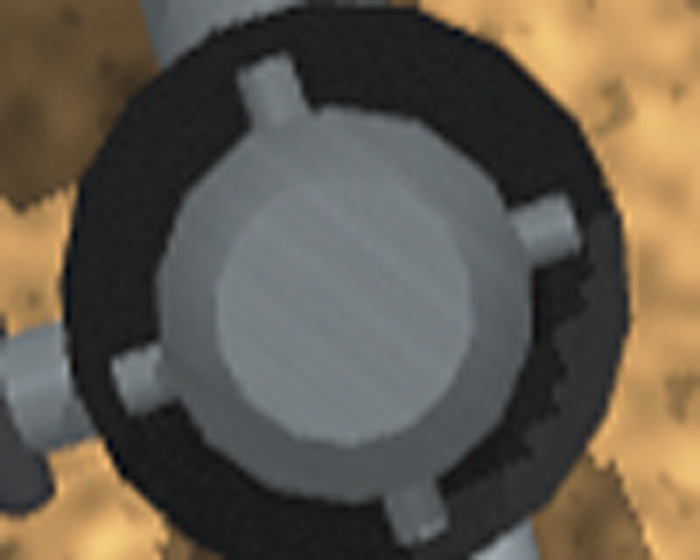

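The wrist close-up shows the post top at (323,122.6), so its centre is about (0.5477, −0.2498), which agrees with the top camera. The four pins are visible at about +0.33 rad from the jaw axis. Next I set the head over the post until it touches the pins.

```bash
python3 - <<'E'
from h import *
a=-.47; P=[.5477,-.2498]; q=down(a)
jaws.gripper_close(60)
env.move_l([*P,.2],q); env.move_l([*P,.135],q,feed=.1); env.wait(.2)
s=sense(); f0=s["force"]; print(s["clock"],s["ee_pos"],f0)
r=env.move_l([*P,.098],q,feed=.03,f_stop=4)
s=sense(); print(r,s["clock"],s["ee_pos"],s["force"]-f0,s["moment"],s["finger_gap"])
t=cams.snapshot("scene"); save(t["image"],"s7.png",(100,230,300,380),4)
E
```

```text
20.9083 [ 0.54824895 -0.25001273  0.13585907] [ 0.50931053  0.03587403 -2.48724659]
False 22.2917 [ 0.54787711 -0.2499225   0.09826407] [-0.58948516  0.13825639 -0.05058024] [-0.09280286  0.13353312 -0.01712215] 0.625059462702069
```

View pics/s7.png

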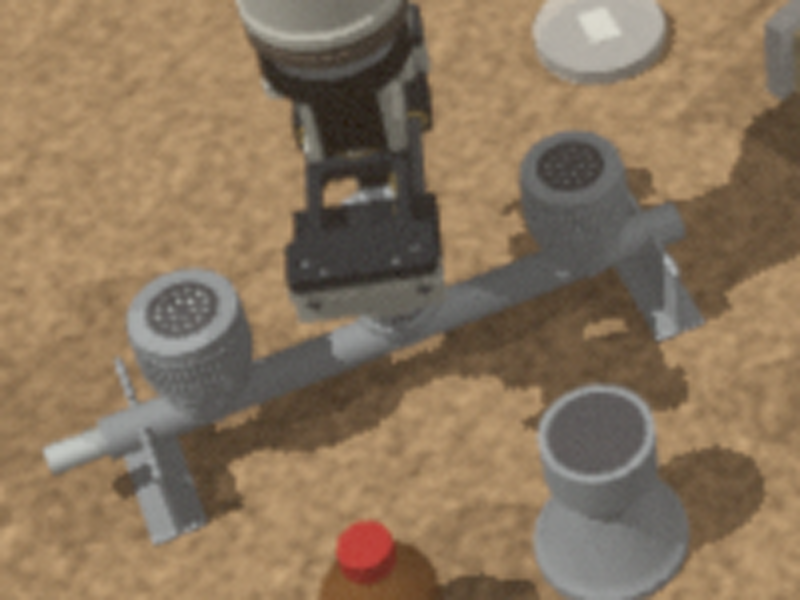

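No contact at the pin level: the underside is already about 10 mm below it, so it seems to have keyed directly. I'll check against the seat spring's force curve.

```bash
python3 - <<'E'
from h import *
P=[.5477,-.2498]; q=down(-.47)
f0=-2.5
for z in(.0965,.095,.093,.091,.0895,.088):
    r=env.move_l([*P,z],q,feed=.03,f_stop=15); env.wait(.1)
    s=sense(); print(r,z,round(s["clock"],2),s["ee_pos"],s["force"],s["moment"],round(s["finger_gap"],4))
    if r: break
E
```

```text
False 0.0965 22.69 [ 0.54815321 -0.24995514  0.09711212] [-0.27266561  0.42091662  2.35117009] [-0.00040749  0.28047347  0.00387733] 0.6256
False 0.095 23.04 [ 0.54814042 -0.24997057  0.09536614] [0.96858223 0.42237464 4.71693605] [-0.03387215  0.17940351 -0.04084946] 0.6261
False 0.093 23.39 [ 0.54815788 -0.24996127  0.09341885] [-0.68370722  0.17679782  6.20935423] [-0.03225654  0.24634403 -0.01344974] 0.6245
False 0.091 23.74 [ 0.54816698 -0.25001259  0.09166651] [-0.94653864  0.12681937  7.51160024] [ 0.01949031  0.33962555 -0.00255885] 0.6265
False 0.0895 24.09 [ 0.54816489 -0.24998103  0.09034734] [-0.97773833  0.90410893  8.19064923] [ 0.10412963  0.4716327  -0.02775702] 0.6276
False 0.088 24.44 [ 0.54821588 -0.24997032  0.09002556] [-3.89490115  1.91797661 17.14040852] [ 0.44831739  1.21919477 -0.00183395] 0.6235
```

```bash
python3 - <<'E'
from h import *
env.wait(1.0)
s=sense(); print(s["clock"],s["ee_pos"],s["force"],s["moment"],s["finger_gap"])
t=cams.snapshot("top"); save(t["image"],"t8.png")
w=cams.snapshot("wrist"); save(w["image"],"w8.png")
E
```

```text
25.4417 [ 0.54818256 -0.25001033  0.09001867] [-3.32673358  1.61242874 17.13714652] [ 0.44730668  1.21374227 -0.00200647] 0.6223518096969686
```

View pics/t8.png

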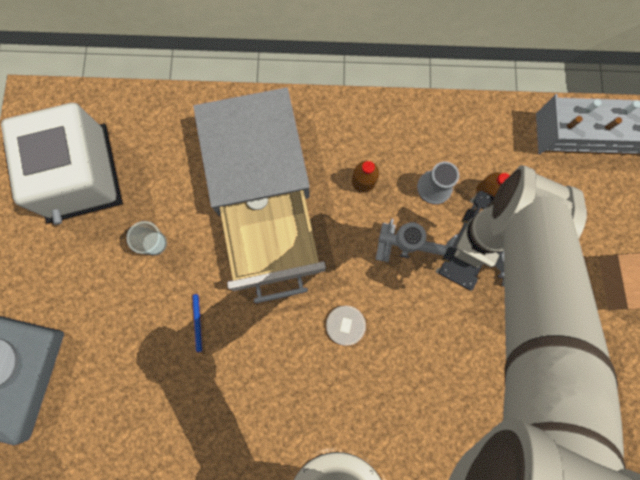

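View pics/w8.png

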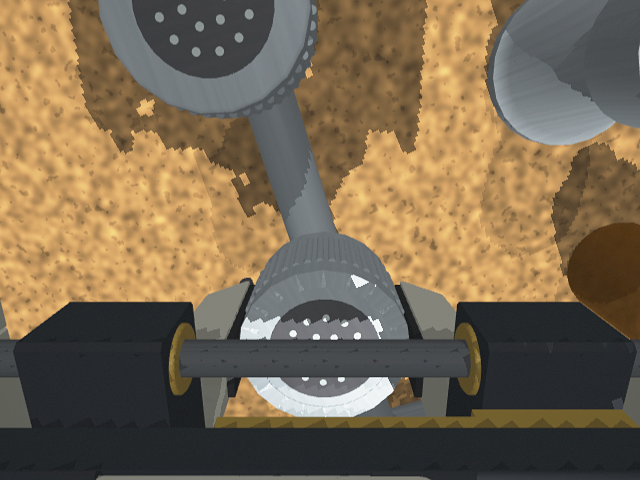

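The head sits in the grip as it did when lifted (top ring ~240–405 columns, front edge at row ~415), so it has not slipped. The bystanders in the top view are where they started. The push is steady at 17 N against the stop.

```bash
python3 -c "
from h import *
print(hand_in())"
```

```text
the job is handed in; nothing more can be done
None
```

I opened the drawer, took out the filter head, set it on the bare post and pressed it fully home. I handed the job in at about 25.5 s of the 64 s, still gripping and pushing. The hand-in reported no verdict.

- **Drawer:** I hooked the closed fingers behind the handle and pulled it open about 0.155 m.
- **Turning:** The head needed no turning. It passed the pin level without any contact force, so its keyways happened to line up with the pins at the angle I was holding it.
- **Fully home:** The push grew over about 7 mm of travel, matching the seat spring, then met a hard stop. The underside is at about 0.080 m, against the expected 0.0795 m. The push held steady at 17 N for a further second.
- **Grip and surroundings:** The head had not slipped in the grip. In the last top view the bystanders looked unmoved, though the arm partly hid one bottle.
- **Disagreements:** The cameras differed by 2–5 mm on the post and on the head in the drawer. A wrist close-up settled each one. At the stop there is a side moment of about 1.2 N m, so the push is slightly off-centre.

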